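# Load the burnout kiln and start the burn

## Robot

A 6-joint arm with a two-finger parallel gripper is mounted at the origin on the work surface. World frame = base frame: x ahead of the robot, y to its left, z up, the work surface at z = 0. Lengths are in mm, angles in rad, forces in N, time in s.
With the tool pointing down it reaches from about 300 to 775 mm from the base axis. Payload 14.6 kg.
Tool frame: the origin (TCP) lies midway between the tips of the shut fingers; the grasp point (between the pads) lies 19 mm behind it (manip.grasp_offset is the distance from the TCP to the grasp point, in mm); z points along the fingers, y is the line along which they close (so a half turn about z gives the same grasp; the last joint's range is limited). The gripper opens to 94 mm and grips with 3 to 60 N. Pads are 16 mm wide; open, the fingers measure 119 mm over their backs; the gripper's body (75 mm by 177 mm) begins 78 mm behind the grasp point.
Start: joints at [1.07, 0.3, 1.521, -0, 1.321, -0.067], TCP at [231.173, 499.047, 205.446] pointing down, gripper open.
Joint ranges: [-3.03, 3.03], [-0.79, 2.21], [0.23, 2.52], [-1.04, 4.18], [0, 3.07], [-2.55, 2.55]. Speed limits (rad/s): [2.22, 2.22, 2.57, 3.14, 3.14, 3.14].

## Interface

Orientations are given as [roll, pitch, yaw] about the fixed x, y, z axes, in that order (R = Rz(yaw) Ry(pitch) Rx(roll)).
In Python, from cell import manip, viewer gives the robot as it stands. The module is installed in compiled form; this text tells all that it offers.
- The arm moves only by the tool move_arm, never from a script. Its argument "moves" is a list of rows, each a list of 4 numbers: the shift along the tool's x, y, z in m, then the turn about the tool's z in rad. A call has 1 to 12 rows; each row is the pose to reach, as a shift and turn from the pose commanded when the call began, along the tool's axes at that moment; what a row does not reach only later rows make up. A row lasts 1/10 s, in which the tool goes at most 50 mm and 8.59 degrees, less where a joint would pass 70% of its speed; a pose out of reach is approached as far as the arm can. A call with a gripper value outside its range is refused whole. "jaw" is the finger opening in m, from 0 to 0.094, set as the call begins (left out, the last holds). The fingers move at their own pace and stop on an object; "squeeze" is the grip in N (left out, the last holds). Time passes only in rows, so rows that repeat a pose let the fingers close. It gives the time, the measured TCP pose, the force, the opening and the grip force at its end, in the units of the state.
- manip.read_state(): the state, without advancing time (a new reading comes with each control period).
- viewer.camera(name): name is "scene" or "top" or "wrist"; returns a dict with "frame" (480x640x3 uint8, blue, green, red), "z_map" (480x640 float32, mm along the optical axis (not along the pixel's ray), 0 where there is no reading), "fx", "fy", "cx", "cy" (pixels), "D" ([k1, k2, p1, p2, k3] as OpenCV has them; the pictures are not rectified), "origin" and "orientation" of the camera in the world. Camera axes: x right, y down, z forward; pixel columns grow to the right and rows downward; lengths in mm; the calibration is good to about 2 mm. A picture is of the moment at which its call begins.
- manip.sign_off(): hands the job in; it is judged then, once.
The state is a dict: "clock": time; "joints": joint angles; "qd": joint speeds; "effort": joint torques, N m; "eef_pos": TCP position; "eef_rot": TCP orientation; "wrist_force": force on the tool from outside, world axes, zero at the start; "moment": the same for the moment, N m; "finger_gap": finger opening in mm; "finger_force": force on a finger pad.
Only numpy, scipy, OpenCV 4.12 (cv2) and the standard library are available. Lean on these libraries where they do the work, as an engineer would, in place of code of your own. Each camera call takes 0.05 s, during which the arm holds its last target. There are 200 camera calls.

## Task

Load the small top-loading burnout kiln and start it: turn its rotary isolator off before you open it, lift off the lid and set it aside, and stand every plaster-filled steel flask upright on the chamber floor with no two of them touching. Then put the lid squarely back on, turn the isolator on again, and press the start button fully down and let it go. The isolator must stay off for as long as the lid is off, and the other things on the bench are to be left where they are.

Things in the scene. Friction and masses are not known exactly. Their poses are not given: they have to be found in the camera images.
- kiln: Fixed top-loading electric kiln, cold: grey steel casing 252 x 252 mm, rim 130 mm high, open on top under its lid. Origin: centre of the casing's underside, on the bench; x points to its back. A control console 100 mm deep, 236 mm wide and 100 mm high with a flat level top stands against the front, from x = -226 to -126 mm.
- chamber (a point): Centre of the kiln's chamber floor, 45 mm above the bench; axes as the kiln's. The chamber is a square pit 200 x 200 mm and 85 mm deep up to the rim, between white fibre walls 26 mm thick.
- lid: Loose square fibre lid 256 x 256 x 25 mm, about 0.6 kg, at first on the kiln rim. Origin: centre of its underside; x, y along its sides, z up. It has no plug: it lies flat on the rim.
- lid_handle (a point): Centre of the lid's round wooden bar handle, over the lid's centre, 67 mm above the lid's underside (42 mm above its top face). The bar is 18 mm thick, runs 112 mm along the lid's y axis, and has a steel post at each end; there is free space below the bar.
- isolator (a joint): Angle of the rotary isolator on the left (+y) part of the console top. 0 = off, 1.047 (60 degrees) = on; it grows as the handle turns clockwise seen from above. An over-centre mechanism snaps it to the nearer end (dead centre at 0.52); up to about 0.2 N m is needed to turn it. On at the start.
- isolator_grip (a point): Point on the isolator's axis at the height to grip. The handle is an upright black bar 62 mm long, 15 mm thick, its top 14 mm above this point, on a round foot whose top is 20 mm below this point. This point's x axis runs along the bar to its white-marked pointer end: off = along the kiln's x (to the back); on = 60 degrees clockwise from that.
- start (a joint): Travel of the spring start button, 0 = up, 0.006 m = fully down; needs about 5 N to be fully down and springs back.
- start_top (a point): Centre of the top face of the start button, a black round push button 34 mm across in a steel collar on the right (-y) part of the console top, facing up.
- lid_sheet: Flat grey sheet 280 x 280 mm, 1 mm thick, fixed to the bench at one side of the kiln: a clear place where the lid can be laid. Origin: its centre. It may be on the left or the right.
- flask1: Casting flask: upright plain steel cylinder 58 mm across and 65 mm tall filled with set plaster, about 0.4 kg; all flasks are alike and stand on the bench at one side of the kiln. Origin: centre of its underside, z up. Two to four flasks are there; None if this one is absent.
- flask2: Casting flask: upright plain steel cylinder 58 mm across and 65 mm tall filled with set plaster, about 0.4 kg; all flasks are alike and stand on the bench at one side of the kiln. Origin: centre of its underside, z up. Two to four flasks are there; None if this one is absent.
- flask3: Casting flask: upright plain steel cylinder 58 mm across and 65 mm tall filled with set plaster, about 0.4 kg; all flasks are alike and stand on the bench at one side of the kiln. Origin: centre of its underside, z up. Two to four flasks are there; None if this one is absent.
- flask4: Casting flask: upright plain steel cylinder 58 mm across and 65 mm tall filled with set plaster, about 0.4 kg; all flasks are alike and stand on the bench at one side of the kiln. Origin: centre of its underside, z up. Two to four flasks are there; None if this one is absent.
- handpiece: Bystander: pendant motor handpiece 150 mm long with a brass twist socket at its end, lying on the bench beyond the work on the right. Origin: below the middle of the handle.
- bur_box: Bystander: steel bur box 85 x 130 x 32 mm, beyond the work on the left. Origin: centre of its underside.
- stone_cone: Bystander: cone of grey abrasive stone 64 mm across and 88 mm tall, standing beyond the work on the left. Origin: centre of its underside.
- spoon: Bystander: white ceramic spoon about 155 mm long, beyond the work on the right. Origin: on the bench, near its middle.

How it is judged:
By the outcome, as a careful person would: the job done as asked, in the order asked, and still so for the second after the job is handed in, with the robot touching nothing.
Of flask1, flask2, flask3, flask4 only 2 to 4 are there at a start; the rules pass over those that are not, and their reading is None.
At some moment in a run one of flask1, flask2, flask3, flask4 may be knocked a few centimetres aside while the robot is not near it.
It also fails if it takes over 210 s, if anything falls off the work surface, if the arm or the gripper's body presses on something with over 40 N, if the wrist force passes 120 N, or if a joint passes its speed limit or range.

## Working session

There is one attempt and no reset: what is moved stays moved. The work goes in short steps, Python scripts to look and compute and a tool call to move; the robot and the scene stay as the last step left them, time stands still between calls to the robot, and variables do not carry over. Pictures are saved under pics/ and viewed, at most 14 in all, crops included, and the job is handed in when it is done.

Besides the shell and the picture viewer there is one more tool, called as name(argument=value, ...), one argument or row to a line, values as JSON. move_arm: Moves the arm, as the interface text tells. Its arguments: {"type":"object","properties":{"moves":{"type":"array"},"jaw":{"type":"number"},"squeeze":{"type":"number"}},"required":["moves"]}

```bash
mkdir -p pics; cat > h.py <<'E'
import numpy as np, cv2
from cell import manip, viewer
from scipy.spatial.transform import Rotation as Ro
def cam(n,save=None):
    c=viewer.camera(n)
    if save: cv2.imwrite('pics/'+save+'.png',c['frame'])
    return c
def Rc(c):
    o=np.array(c['orientation'],float)
    return o if o.shape==(3,3) else Ro.from_euler('xyz',o).as_matrix()
def cloud(c):
    h,w=c['z_map'].shape
    u,v=np.meshgrid(np.arange(w),np.arange(h))
    K=np.array([[c['fx'],0,c['cx']],[0,c['fy'],c['cy']],[0,0,1]])
    p=cv2.undistortPoints(np.stack([u,v],-1).reshape(-1,1,2).astype(np.float64),K,np.array(c['D'],float)).reshape(h,w,2)
    z=c['z_map'].astype(float)
    P=np.stack([p[...,0]*z,p[...,1]*z,z],-1)@Rc(c).T+np.array(c['origin'])
    P[z==0]=np.nan
    return P
def st():
    s=manip.read_state()
    for k in ('clock','joints','eef_pos','eef_rot','wrist_force','finger_gap','finger_force'): print(k,np.round(s[k],3))
    return s
E
python3 - <<'E'
from h import *
np.set_printoptions(suppress=True,precision=3)
s=st()
c=cam('top','top0');print(c['origin'],c['orientation'])
np.save('top0.npy',cloud(c))
c2=cam('scene','scene0');np.save('scene0.npy',cloud(c2));print(c2['origin'],c2['orientation'])
E
```

```text
clock 0.0
joints [ 1.07   0.3    1.522  0.     1.321 -0.067]
eef_pos [231.052 498.838 204.886]
eef_rot [-3.14  -0.     2.708]
wrist_force [-0.328 -0.291  0.516]
finger_gap 93.82
finger_force 0.0
[ 467.821   10.015 1326.138] [-3.048 -0.012 -1.597]
[1236.175 -531.468  842.594] [-2.251  0.014  0.863]
```

View pics/top0.png

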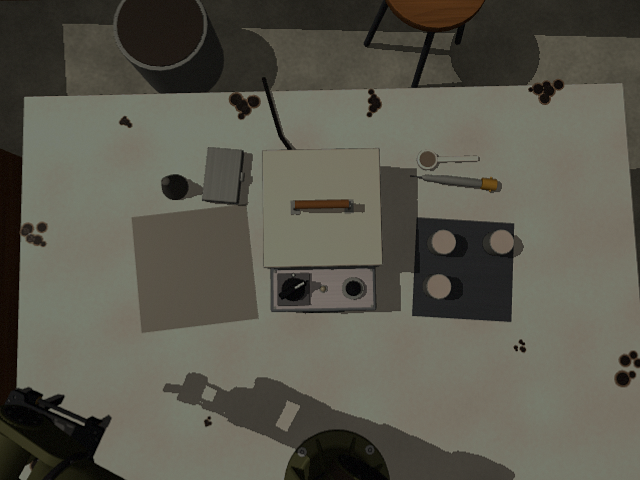

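View pics/scene0.png

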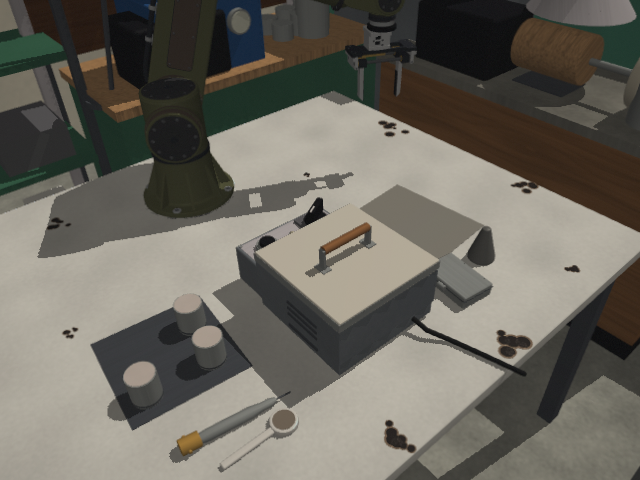

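The top view shows the lid handle at (323,205), isolator at (293,289) and start button at (354,288). Three flasks stand on the right at (443,242), (501,242) and (438,287), and the sheet is on the left at (195,268). The scene view agrees.

```bash
python3 - <<'E'
from h import *
np.set_printoptions(suppress=True,precision=2)
P=np.load('top0.npy');im=cv2.imread('pics/top0.png')
def reg(u0,u1,v0,v1,zl,zh,name):
    Q=P[v0:v1,u0:u1].reshape(-1,3);Q=Q[(Q[:,2]>zl)&(Q[:,2]<zh)]
    r=cv2.minAreaRect(Q[:,:2].astype(np.float32))
    print(name,len(Q),'med',np.median(Q,0),'mid',(Q.min(0)+Q.max(0))/2,'rect',r)
reg(240,400,130,285,148,165,'lid')
reg(280,370,185,220,185,230,'handle')
reg(265,385,262,320,90,106,'console')
reg(275,312,270,310,118,170,'isol')
reg(335,372,270,310,103,130,'start')
for n,(u,v) in dict(f1=(443,242),f2=(501,242),f3=(438,287)).items(): reg(u-22,u+22,v-22,v+22,55,75,n)
print(np.nanmedian(P[330:400,300:400,2]),P[288,354],P[289,293])
g=cv2.cvtColor(im,cv2.COLOR_BGR2HSV)
# sheet corners by pixel
for u,v in [(133,218),(246,206),(258,318),(143,331)]: print('sheet',P[v,u])
S=P[200:335,125:262];print('bench',np.nanmedian(S[...,2]))
cv2.imwrite('pics/iso.png',cv2.resize(im[255:325,255:390],None,fx=5,fy=5,interpolation=cv2.INTER_CUBIC))
E
```

```text
lid 13434 med [623.4   17.79 155.68] mid [612.78  17.16 156.28] rect ((612.62548828125, 17.115921020507812), (257.8304443359375, 296.0676574707031), 89.76343536376953)
handle 499 med [629.81  17.88 204.84] mid [630.86  17.14 199.1 ] rect ((630.9583129882812, 17.125152587890625), (119.84819030761719, 18.35305404663086), 89.86124420166016)
console 3144 med [451.97   4.01 101.34] mid [453.75  18.43  98.64] rect ((453.5258483886719, 18.435638427734375), (234.52340698242188, 98.85017395019531), 89.5200424194336)
isol 368 med [454.34  84.71 149.17] mid [454.51  84.34 138.35] rect ((455.0390625, 84.58976745605469), (49.410888671875, 49.83219909667969), 72.68415832519531)
start 688 med [452.85 -46.97 110.58] mid [449.79 -48.39 116.05] rect ((449.7228698730469, -48.03261184692383), (80.61878204345703, 86.4961929321289), 88.4939956665039)
f1 492 med [ 554.77 -261.92   65.65] mid [ 555.31 -262.57   64.06] rect ((555.3235473632812, -262.55047607421875), (56.4648323059082, 55.908329010009766), 89.69459533691406)
f2 506 med [ 551.58 -396.79   65.46] mid [ 552.12 -398.37   64.57] rect ((551.92822265625, -397.89752197265625), (56.7708625793457, 56.70408248901367), 32.781436920166016)
f3 505 med [ 452.   -246.34   65.5 ] mid [ 451.82 -246.88   64.07] rect ((451.9658203125, -246.63961791992188), (56.40028762817383, 55.753719329833984), 13.753608703613281)
1.0174561489274083 [453.03 -49.46 119.4 ] [454.74  83.04 147.19]
sheet [635.14 476.83   3.45]
sheet [657.11 201.98   7.89]
sheet [386.06 177.59  -0.74]
sheet [362.96 452.21  -0.22]
bench 1.7592971422312758
```

View pics/iso.png

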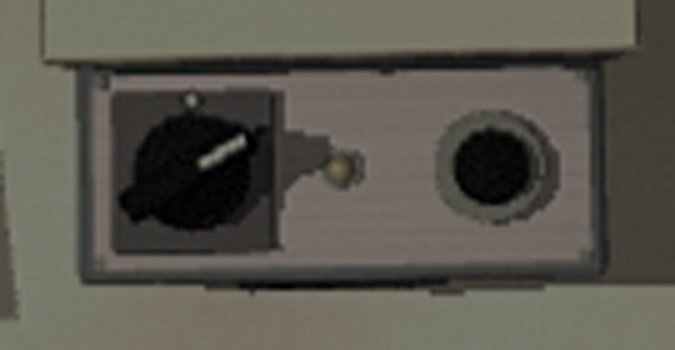

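The crop confirms the isolator is on, with its pointer up-right 30° above horizontal. Its axis is near (455,84) with the bar top at z≈150. All sizes match what was given.

```bash
cat >> h.py <<'E'
def go(*targets,frm=None):
    s=manip.read_state(); p=np.array(s['eef_pos']); R=Ro.from_euler('xyz',s['eef_rot']).as_matrix(); yaw=s['eef_rot'][2]
    print('at',np.round(p,1),'rot',np.round(s['eef_rot'],3),'t',round(s['clock'],1),'gap',round(s['finger_gap'],1),'F',np.round(s['wrist_force'],1))
    for t in targets:
        d=R.T@(np.array(t[:3])-p)/1000; dy=-((t[3]-yaw+np.pi)%(2*np.pi)-np.pi)
        print(t,'->',np.round(d,4),round(dy,4))
E
python3 -c "
from h import *
go((454.5,84.3,205,2.094),(454.5,84.3,121,2.094))"
```

```text
at [231.1 498.9 205. ] rot [-3.141 -0.     2.708] t 0.1 gap 94.0 F [-0.1 -0.  -0.2]
(454.5, 84.3, 205, 2.094) -> [-3.770e-01 -2.822e-01  2.000e-04] 0.6138
(454.5, 84.3, 121, 2.094) -> [-0.377  -0.2822  0.0842] 0.6138
```

move_arm(
  moves=[
    [-0.377,-0.2822,0,0.614],
    [-0.377,-0.2822,0,0.614],
    [-0.377,-0.2822,0,0.614],
    [-0.377,-0.2822,0,0.614],
    [-0.377,-0.2822,0,0.614],
    [-0.377,-0.2822,0,0.614],
    [-0.377,-0.2822,0,0.614],
    [-0.377,-0.2822,0,0.614],
    [-0.377,-0.2822,0,0.614],
    [-0.377,-0.2822,0,0.614],
    [-0.377,-0.2822,0,0.614],
    [-0.377,-0.2822,0,0.614],
  ],
  jaw=0.05,
)

```text
clock: 1.3
eef_pos: [454.4, 84.6, 205.2]
eef_rot: [-3.141, -0.0, 2.093]
wrist_force: [-0.3, 0.5, -0.0]
finger_gap: 50.1
finger_force: 0.0
```

```bash
python3 -c "
from h import *
go((454.5,84.3,121,2.094))
c=cam('wrist','w1')"
```

```text
at [454.4  84.6 205.2] rot [-3.141 -0.     2.093] t 1.3 gap 50.1 F [-0.3  0.5 -0. ]
(454.5, 84.3, 121, 2.094) -> [-0.0004 -0.      0.0842] -0.0011
```

View pics/w1.png

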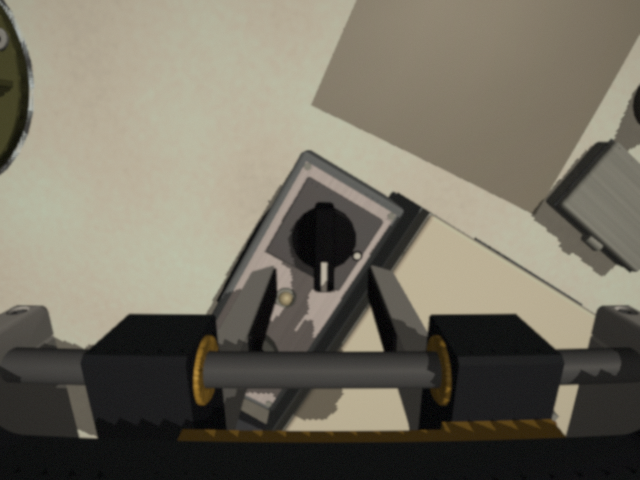

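The wrist view shows the isolator bar upright at column 324, midway between the fingers (270 and 378). I'll descend and grip.

move_arm(
  moves=[
    [0,0,0.03,0],
    [0,0,0.06,0],
    [0,0,0.075,0],
    [0,0,0.084,0],
    [0,0,0.084,0],
    [0,0,0.084,0],
  ],
)

```text
clock: 1.95
eef_pos: [454.9, 85.0, 122.2]
eef_rot: [3.141, 0.0, 2.095]
wrist_force: [0.4, -0.3, -0.4]
finger_gap: 49.8
finger_force: 0.0
```

move_arm(
  moves=[
    [0,0,0,0],
    [0,0,0,0],
    [0,0,0,0],
    [0,0,0,0],
    [0,0,0,0],
    [0,0,0,0],
    [0,0,0,0],
  ],
  jaw=0.0,
  squeeze=40,
)

```text
clock: 2.65
eef_pos: [455.5, 85.0, 121.7]
eef_rot: [3.139, 0.0, 2.093]
wrist_force: [6.4, 3.9, -4.3]
finger_gap: 14.6
finger_force: 40.0
```

move_arm(
  moves=[
    [0,0,0,-0.13],
    [0,0,0,-0.26],
    [0,0,0,-0.39],
    [0,0,0,-0.52],
    [0,0,0,-0.65],
    [0,0,0,-0.78],
    [0,0,0,-0.91],
    [0,0,0,-1.05],
    [0,0,0,-1.05],
    [0,0,0,-1.05],
    [0,0,0,-1.05],
  ],
)

```text
clock: 3.75
eef_pos: [455.7, 85.2, 121.7]
eef_rot: [3.14, 0.003, -3.14]
wrist_force: [7.3, 6.9, -4.6]
finger_gap: 15.0
finger_force: 40.0
```

```bash
python3 -c "
from h import *
st();print(manip.read_state()['moment'])"
```

```text
clock 3.75
joints [ 1.050e-01  2.000e-01  1.855e+00  1.000e-03  1.083e+00 -1.468e+00]
eef_pos [455.695  85.204 121.701]
eef_rot [ 3.14e+00  3.00e-03 -3.14e+00]
wrist_force [ 7.332  6.87  -4.562]
finger_gap 14.962
finger_force 39.985
[ 1.16239691 -1.46554901 -0.30461163]
```

move_arm(
  moves=[
    [0,0,0,0],
    [0,0,0,0],
    [0,0,0,0],
    [0,0,0,0],
    [0,0,-0.04,0],
    [0,0,-0.09,0],
    [0,0,-0.13,0],
    [0,0,-0.13,0],
    [0,0,-0.13,0],
  ],
  jaw=0.05,
)

```text
clock: 4.65
eef_pos: [454.6, 84.5, 251.5]
eef_rot: [3.142, 0.001, -3.139]
wrist_force: [-0.7, -0.5, -1.4]
finger_gap: 50.1
finger_force: 0.0
```

```bash
python3 -c "
from h import *
c=cam('wrist','w2')
P=np.load('top0.npy')
H=P[185:222,275:372].reshape(-1,3);H=H[(H[:,2]>202)];print(len(H),cv2.minAreaRect(H[:,:2].astype(np.float32)),np.percentile(H[:,2],[5,50,95]))
go((631,17.2,250,1.571),(631,17.2,178,1.571))"
```

```text
403 ((630.4628295898438, 16.879798889160156), (118.53091430664062, 17.344335556030273), 89.85011291503906) [202.49707719 205.47760072 208.96629148]
at [454.3  84.5 250.5] rot [-3.141e+00 -1.000e-03 -3.139e+00] t 4.7 gap 49.9 F [ 0.   0.3 -0.2]
(631, 17.2, 250, 1.571) -> [-0.1766 -0.0677  0.0003] 1.5728
(631, 17.2, 178, 1.571) -> [-0.1767 -0.0676  0.0723] 1.5728
```

View pics/w2.png

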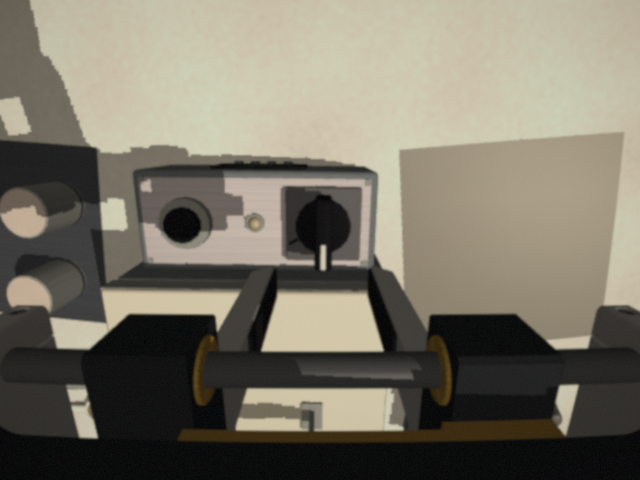

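The isolator at (323,225) is off, with its white pointer towards the kiln's back. Now the lid.

move_arm(
  moves=[
    [-0.1766,-0.0677,0,1.573],
    [-0.1766,-0.0677,0,1.573],
    [-0.1766,-0.0677,0,1.573],
    [-0.1766,-0.0677,0,1.573],
    [-0.1766,-0.0677,0,1.573],
    [-0.1766,-0.0677,0,1.573],
    [-0.1766,-0.0677,0,1.573],
    [-0.1766,-0.0677,0,1.573],
    [-0.1766,-0.0677,0,1.573],
    [-0.1766,-0.0677,0,1.573],
    [-0.1766,-0.0677,0,1.573],
    [-0.1766,-0.0677,0,1.573],
  ],
)

```text
clock: 5.9
eef_pos: [631.0, 17.2, 249.4]
eef_rot: [-3.138, -0.0, 1.57]
wrist_force: [-0.8, 0.4, 0.2]
finger_gap: 50.0
finger_force: 0.0
```

move_arm(
  moves=[
    [0,0,0,0],
    [0,0,0.03,0],
    [0,0,0.05,0],
    [0,0,0.065,0],
    [0,0,0.072,0],
    [0,0,0.072,0],
    [0,0,0.072,0],
  ],
)

```text
clock: 6.6
eef_pos: [631.6, 17.2, 180.1]
eef_rot: [3.141, 0.0, 1.572]
wrist_force: [-0.1, 0.8, -0.6]
finger_gap: 49.8
finger_force: 0.0
```

```bash
python3 -c "
from h import *
go((630.7,17,178,1.571))
c=cam('scene','s2')
P=np.load('top0.npy');im=cv2.imread('pics/top0.png')
# sheet: colour segmentation
g=cv2.GaussianBlur(im,(3,3),0).astype(int)
ref=g[270:300,170:220].reshape(-1,3).mean(0);m=(np.abs(g-ref).sum(2)<36).astype(np.uint8);m[:,:120]=0;m[:,265:]=0;m[:195]=0;m[340:]=0
n,l,s,ce=cv2.connectedComponentsWithStats(m);i=1+s[1:,4].argmax();Q=P[l==i];Q=Q[np.isfinite(Q[:,0])]
print(s[i],cv2.minAreaRect(Q[:,:2].astype(np.float32)))"
```

```text
at [631.6  17.2 180.1] rot [3.141 0.    1.572] t 6.6 gap 49.8 F [-0.1  0.8 -0.6]
(630.7, 17, 178, 1.571) -> [-0.0002 -0.0009  0.0021] 0.0005
[  132   195   126   137 13342] ((522.9640502929688, 328.4848327636719), (299.7644958496094, 285.5478820800781), 5.319459915161133)
```

move_arm(
  moves=[
    [0,0,0.001,0],
    [0,0,0.001,0],
    [0,0,0.001,0],
    [0,0,0.001,0],
    [0,0,0.001,0],
    [0,0,0.001,0],
    [0,0,0.001,0],
  ],
  jaw=0,
  squeeze=55,
)

```text
clock: 7.35
eef_pos: [631.5, 17.2, 178.6]
eef_rot: [3.141, -0.0, 1.571]
wrist_force: [0.5, 0.1, 0.8]
finger_gap: 16.7
finger_force: 55.0
```

move_arm(
  moves=[
    [0,0,-0.01,0],
    [0,0,-0.03,0],
    [0,0,-0.06,0],
    [0,0,-0.09,0],
    [0,0,-0.1,0],
    [0,0,-0.1,0],
    [0,0,-0.1,0],
  ],
)

```text
clock: 8.05
eef_pos: [630.9, 17.2, 276.5]
eef_rot: [-3.139, -0.0, 1.571]
wrist_force: [0.4, -0.3, -8.2]
finger_gap: 16.5
finger_force: 55.0
```

```bash
python3 -c "
from h import *
s=st()
go((510,327,s['eef_pos'][2],1.659))
c=cam('scene','s3')"
```

```text
clock 8.05
joints [-0.031  0.451  1.153  0.     1.54  -0.031]
eef_pos [630.92   17.215 276.511]
eef_rot [-3.139 -0.     1.571]
wrist_force [ 0.415 -0.288 -8.234]
finger_gap 16.533
finger_force 54.992
at [630.9  17.2 276.5] rot [-3.139 -0.     1.571] t 8.1 gap 16.5 F [ 0.4 -0.3 -8.2]
(510, 327, np.float64(276.51053502481193), 1.659) -> [ 0.3098 -0.1209  0.0004] -0.0882
```

View pics/s3.png

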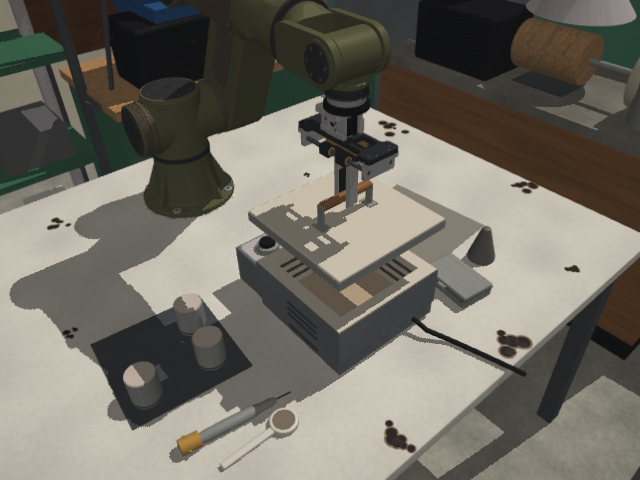

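The lid at (345,230) is held level above the kiln, and the chamber is opening. Carrying it to the sheet.

move_arm(
  moves=[
    [0.03,-0.012,0,0],
    [0.07,-0.028,0,-0.02],
    [0.11,-0.044,0,-0.04],
    [0.15,-0.06,0,-0.06],
    [0.19,-0.075,0,-0.088],
    [0.23,-0.09,0,-0.088],
    [0.265,-0.104,0,-0.088],
    [0.295,-0.115,0,-0.088],
    [0.31,-0.121,0,-0.088],
    [0.31,-0.121,0,-0.088],
    [0.31,-0.121,0,-0.088],
  ],
)

```text
clock: 9.2
eef_pos: [510.5, 326.6, 277.6]
eef_rot: [-3.14, 0.001, 1.659]
wrist_force: [0.8, -1.0, -7.4]
finger_gap: 16.7
finger_force: 55.0
```

move_arm(
  moves=[
    [0,0,0.03,0],
    [0,0,0.07,0],
    [0,0,0.11,0],
    [0,0,0.15,0],
    [0,0,0.18,0],
    [0,0,0.2,0],
    [0,0,0.213,0],
    [0,0,0.218,0],
    [0,0,0.222,0],
    [0,0,0.222,0],
    [0,0,0.222,0],
  ],
)

```text
clock: 10.3
eef_pos: [510.8, 327.4, 57.4]
eef_rot: [3.14, -0.001, 1.659]
wrist_force: [0.8, -0.2, -6.3]
finger_gap: 16.8
finger_force: 55.0
```

```bash
python3 -c "
from h import *
s=st()"
```

```text
clock 10.3
joints [ 0.51   0.576  1.491 -0.     1.073  0.422]
eef_pos [510.819 327.374  57.358]
eef_rot [ 3.140e+00 -1.000e-03  1.659e+00]
wrist_force [ 0.807 -0.186 -6.329]
finger_gap 16.827
finger_force 54.992
```

move_arm(
  moves=[
    [0,0,0.003,0],
    [0,0,0.005,0],
    [0,0,0.006,0],
    [0,0,0.007,0],
    [0,0,0.0075,0],
    [0,0,0.0075,0],
  ],
)

```text
clock: 10.9
eef_pos: [510.4, 327.2, 48.9]
eef_rot: [-3.141, 0.0, 1.659]
wrist_force: [-0.1, 0.1, -7.0]
finger_gap: 16.7
finger_force: 55.0
```

move_arm(
  moves=[
    [0,0,0,0],
    [0,0,0,0],
    [0,0,0,0],
    [0,0,0,0],
    [0,0,-0.05,0],
    [0,0,-0.1,0],
    [0,0,-0.15,0],
    [0,0,-0.2,0],
    [0,0,-0.2,0],
    [0,0,-0.2,0],
  ],
  jaw=0.06,
)

```text
clock: 11.9
eef_pos: [510.6, 327.3, 249.8]
eef_rot: [3.14, -0.001, 1.659]
wrist_force: [-0.3, -1.1, -1.0]
finger_gap: 60.4
finger_force: 0.0
```

```bash
python3 - <<'E'
from h import *
np.set_printoptions(suppress=True,precision=1)
c=cam('top','top1');P=cloud(c);np.save('top1.npy',P)
for n,(u,v) in dict(f1=(443,242),f2=(501,242),f3=(438,287)).items():
    Q=P[v-30:v+30,u-26:u+26].reshape(-1,3);Q=Q[(Q[:,2]>60)&(Q[:,2]<75)];print(n,len(Q),cv2.minEnclosingCircle(Q[:,:2].astype(np.float32)))
m=(P[...,2]>122)&(P[...,2]<138)&(abs(P[...,0]-630)<160)&(abs(P[...,1]-17)<160)
Q=P[m];print('rim',len(Q),cv2.minAreaRect(Q[:,:2].astype(np.float32)))
m=(P[...,2]>30)&(P[...,2]<58)&(abs(P[...,0]-630)<110)&(abs(P[...,1]-17)<110)
Q=P[m];print('floor',len(Q),np.median(Q,0),cv2.minAreaRect(Q[:,:2].astype(np.float32)))
go()
E
```

```text
f1 479 ((554.8182373046875, -262.429443359375), 29.199993133544922)
f2 477 ((552.0296630859375, -398.1566467285156), 29.2705135345459)
f3 488 ((452.2174987792969, -247.11671447753906), 29.02604866027832)
rim 5166 ((614.77099609375, 17.990257263183594), (255.3935546875, 287.1159973144531), 89.48027801513672)
floor 6643 [633.1  18.1  46.5] ((633.65771484375, 17.93548583984375), (199.294921875, 196.27833557128906), 89.7259521484375)
at [510.2 327.1 248.3] rot [-3.1  0.   1.7] t 11.9 gap 59.8 F [ 0.8 -1.5 -1. ]
```

View pics/top1.png

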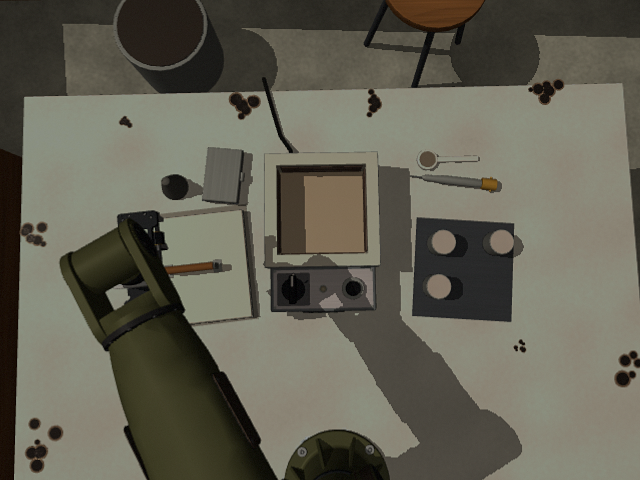

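The lid lies on the sheet at about (195,265), the chamber at (322,210) is open and empty, and all three flasks are unmoved. Chamber centre is about (632,17.7). Next is flask 3.

```bash
python3 -c "
from h import *
go((452.2,-247,200,0),(452.2,-247,29,0))"
```

```text
at [510.2 327.1 248.3] rot [-3.141  0.     1.659] t 11.9 gap 59.8 F [ 0.8 -1.5 -1. ]
(452.2, -247, 200, 0) -> [-0.5668 -0.1082  0.0485] 1.6588
(452.2, -247, 29, 0) -> [-0.5667 -0.1081  0.2195] 1.6588
```

move_arm(
  moves=[
    [-0.567,-0.108,0.0485,1.659],
    [-0.567,-0.108,0.0485,1.659],
    [-0.567,-0.108,0.0485,1.659],
    [-0.567,-0.108,0.0485,1.659],
    [-0.567,-0.108,0.0485,1.659],
    [-0.567,-0.108,0.0485,1.659],
    [-0.567,-0.108,0.0485,1.659],
    [-0.567,-0.108,0.0485,1.659],
    [-0.567,-0.108,0.0485,1.659],
    [-0.567,-0.108,0.0485,1.659],
    [-0.567,-0.108,0.0485,1.659],
    [-0.567,-0.108,0.0485,1.659],
  ],
  jaw=0.09,
)

```text
clock: 13.15
eef_pos: [451.1, -249.7, 198.3]
eef_rot: [-3.14, 0.003, -0.008]
wrist_force: [0.8, 1.1, -0.6]
finger_gap: 90.0
finger_force: 0.0
```

```bash
cat >> h.py <<'E'
def flasks(save=None,zl=58,zh=75,box=(380,720,-480,-130)):
    c=cam('top',save);P=cloud(c)
    with np.errstate(invalid='ignore'):
        m=((P[...,2]>zl)&(P[...,2]<zh)&(P[...,0]>box[0])&(P[...,0]<box[1])&(P[...,1]>box[2])&(P[...,1]<box[3])).astype(np.uint8)
    n,l,s,ce=cv2.connectedComponentsWithStats(m)
    for i in range(1,n):
        if s[i,4]>100:
            Q=P[l==i];(x,y),r=cv2.minEnclosingCircle(Q[:,:2].astype(np.float32));print('flask',round(x,1),round(y,1),'r',round(r,1),'n',s[i,4],'z',round(np.median(Q[:,2]),1))
E
python3 -c "
from h import *
go((452.2,-247,29,0));flasks()"
```

```text
at [ 451.1 -249.7  198.3] rot [-3.14e+00  3.00e-03 -8.00e-03] t 13.2 gap 90.0 F [ 0.8  1.1 -0.6]
(452.2, -247, 29, 0) -> [ 0.0015 -0.0025  0.1693] -0.0078
flask 554.6 -262.9 r 29.2 n 484 z 65.7
flask 552.0 -397.9 r 29.4 n 499 z 65.4
```

move_arm(
  moves=[
    [0,0,0,0],
    [0,0,0.04,0],
    [0,0,0.08,0],
    [0,0,0.12,0],
    [0,0,0.15,0],
    [0,0,0.171,0],
    [0,0,0.171,0],
    [0,0,0.171,0],
  ],
)

```text
clock: 14.0
eef_pos: [452.8, -246.3, 29.7]
eef_rot: [-3.141, 0.001, 0.001]
wrist_force: [-0.0, 0.1, 0.4]
finger_gap: 89.9
finger_force: 0.0
```

move_arm(
  moves=[
    [0,0,0,0],
    [0,0,0,0],
    [0,0,0,0],
    [0,0,0,0],
    [0,0,0,0],
    [0,0,0,0],
  ],
  jaw=0.03,
  squeeze=40,
)

```text
clock: 14.6
eef_pos: [452.8, -247.2, 29.8]
eef_rot: [3.141, -0.0, -0.0]
wrist_force: [-1.1, 0.4, 6.1]
finger_gap: 57.4
finger_force: 40.0
```

move_arm(
  moves=[
    [0,0,-0.02,0],
    [0,0,-0.06,0],
    [0,0,-0.1,0],
    [0,0,-0.14,0],
    [0,0,-0.17,0],
    [0,0,-0.17,0],
    [0,0,-0.17,0],
  ],
)

```text
clock: 15.3
eef_pos: [452.2, -246.8, 198.0]
eef_rot: [-3.141, 0.001, -0.0]
wrist_force: [-0.2, 0.4, -6.2]
finger_gap: 57.7
finger_force: 40.0
```

```bash
python3 -c "
from h import *
go((661,62.5,200,0),(661,62.5,74.5,0))"
```

```text
at [ 452.2 -246.8  198. ] rot [-3.141e+00  1.000e-03 -0.000e+00] t 15.3 gap 57.7 F [-0.2  0.4 -6.2]
(661, 62.5, 200, 0) -> [ 0.2087 -0.3094 -0.002 ] -0.0002
(661, 62.5, 74.5, 0) -> [ 0.2089 -0.3093  0.1235] -0.0002
```

move_arm(
  moves=[
    [0.02,-0.03,0,0],
    [0.045,-0.067,0,0],
    [0.07,-0.104,0,0],
    [0.095,-0.141,0,0],
    [0.12,-0.178,0,0],
    [0.145,-0.215,0,0],
    [0.17,-0.252,0,0],
    [0.19,-0.282,0,0],
    [0.2,-0.296,0,0],
    [0.2087,-0.3094,0,0],
    [0.2087,-0.3094,0,0],
    [0.2087,-0.3094,0,0],
  ],
)

```text
clock: 16.5
eef_pos: [660.7, 62.1, 196.7]
eef_rot: [3.141, 0.004, 0.0]
wrist_force: [0.5, 0.2, -4.2]
finger_gap: 57.5
finger_force: 40.0
```

move_arm(
  moves=[
    [0,0,0,0],
    [0,0,0.03,0],
    [0,0,0.06,0],
    [0,0,0.09,0],
    [0,0,0.11,0],
    [0,0,0.118,0],
    [0,0,0.12,0],
    [0,0,0.121,0],
    [0,0,0.122,0],
    [0,0,0.122,0],
  ],
)

```text
clock: 17.5
eef_pos: [661.7, 62.2, 78.3]
eef_rot: [-3.142, -0.001, -0.0]
wrist_force: [0.5, 0.6, -4.4]
finger_gap: 57.3
finger_force: 40.0
```

```bash
python3 -c "
from h import *
go((661,62.5,74.5,0))"
```

```text
at [661.7  62.2  78.3] rot [-3.142e+00 -1.000e-03 -0.000e+00] t 17.5 gap 57.3 F [ 0.5  0.6 -4.4]
(661, 62.5, 74.5, 0) -> [-0.0007 -0.0003  0.0038] -0.0003
```

Lower the last 3.5 mm, release with a small opening, and lift.

move_arm(
  moves=[
    [0,0,0.001,0],
    [0,0,0.002,0],
    [0,0,0.003,0],
    [0,0,0.0035,0],
    [0,0,0.0035,0],
  ],
)

```text
clock: 18.0
eef_pos: [661.5, 62.3, 74.8]
eef_rot: [-3.142, -0.001, -0.0]
wrist_force: [-5.0, -0.3, 5.7]
finger_gap: 57.3
finger_force: 40.0
```

move_arm(
  moves=[
    [0,0,0,0],
    [0,0,0,0],
    [0,0,0,0],
    [0,0,0,0],
    [0,0,-0.03,0],
    [0,0,-0.07,0],
    [0,0,-0.11,0],
    [0,0,-0.125,0],
    [0,0,-0.125,0],
    [0,0,-0.125,0],
  ],
  jaw=0.068,
)

```text
clock: 19.0
eef_pos: [661.0, 62.3, 197.1]
eef_rot: [3.142, 0.002, -0.0]
wrist_force: [0.4, -0.9, -0.3]
finger_gap: 68.2
finger_force: 0.0
```

```bash
python3 -c "
from h import *
flasks(); go((555,-262.5,200,0))"
```

```text
flask 554.6 -262.8 r 29.1 n 485 z 65.7
flask 552.1 -398.2 r 29.4 n 499 z 65.6
at [660.8  62.2 196.6] rot [ 3.141e+00  3.000e-03 -0.000e+00] t 19.1 gap 68.0 F [-0.2 -0.3 -1. ]
(555, -262.5, 200, 0) -> [-0.1057  0.3248 -0.003 ] -0.0002
```

move_arm(
  moves=[
    [-0.1057,0.3248,-0.003,0],
    [-0.1057,0.3248,-0.003,0],
    [-0.1057,0.3248,-0.003,0],
    [-0.1057,0.3248,-0.003,0],
    [-0.1057,0.3248,-0.003,0],
    [-0.1057,0.3248,-0.003,0],
    [-0.1057,0.3248,-0.003,0],
    [-0.1057,0.3248,-0.003,0],
    [-0.1057,0.3248,-0.003,0],
    [-0.1057,0.3248,-0.003,0],
  ],
  jaw=0.088,
)

```text
clock: 20.05
eef_pos: [555.7, -261.5, 200.8]
eef_rot: [-3.141, 0.001, 0.001]
wrist_force: [0.5, -0.7, -0.1]
finger_gap: 88.3
finger_force: 0.0
```

move_arm(
  moves=[
    [0,0,0,0],
    [0,0,0.04,0],
    [0,0,0.08,0],
    [0,0,0.12,0],
    [0,0,0.15,0],
    [0,0,0.171,0],
    [0,0,0.171,0],
    [0,0,0.171,0],
  ],
)

```text
clock: 20.85
eef_pos: [556.1, -262.0, 31.6]
eef_rot: [3.141, -0.0, 0.001]
wrist_force: [-0.3, -0.7, 0.3]
finger_gap: 88.1
finger_force: 0.0
```

move_arm(
  moves=[
    [0,0,0,0],
    [0,0,0,0],
    [0,0,0,0],
    [0,0,0,0],
    [0,0,0,0],
    [0,0,0,0],
  ],
  jaw=0.03,
)

```text
clock: 21.45
eef_pos: [555.8, -262.7, 31.4]
eef_rot: [3.141, -0.001, -0.0]
wrist_force: [-1.8, -0.8, 4.8]
finger_gap: 57.4
finger_force: 40.0
```

move_arm(
  moves=[
    [0,0,-0.02,0],
    [0,0,-0.06,0],
    [0,0,-0.1,0],
    [0,0,-0.14,0],
    [0,0,-0.17,0],
    [0,0,-0.17,0],
    [0,0,-0.17,0],
  ],
)

```text
clock: 22.15
eef_pos: [555.2, -262.2, 199.3]
eef_rot: [-3.141, 0.001, -0.0]
wrist_force: [0.4, -0.3, -5.6]
finger_gap: 57.3
finger_force: 40.0
```

```bash
python3 -c "
from h import *
go((661,-28,200,0));flasks()"
```

```text
at [ 555.2 -262.2  199.3] rot [-3.141e+00  1.000e-03 -0.000e+00] t 22.1 gap 57.3 F [ 0.4 -0.3 -5.6]
(661, -28, 200, 0) -> [ 0.1057 -0.2342 -0.0006] -0.0002
```

move_arm(
  moves=[
    [0.014,-0.03,0,0],
    [0.03,-0.067,0,0],
    [0.047,-0.105,0,0],
    [0.064,-0.143,0,0],
    [0.08,-0.178,0,0],
    [0.094,-0.208,0,0],
    [0.102,-0.226,0,0],
    [0.1057,-0.2342,0,0],
    [0.1057,-0.2342,0,0],
    [0.1057,-0.2342,0,0],
  ],
)

```text
clock: 23.2
eef_pos: [661.0, -29.6, 200.4]
eef_rot: [3.141, 0.001, -0.001]
wrist_force: [-0.7, -1.0, -4.2]
finger_gap: 57.5
finger_force: 40.0
```

move_arm(
  moves=[
    [0,0,0,0],
    [0,0,0.03,0],
    [0,0,0.06,0],
    [0,0,0.09,0],
    [0,0,0.11,0],
    [0,0,0.118,0],
    [0,0,0.12,0],
    [0,0,0.121,0],
    [0,0,0.121,0],
    [0,0,0.121,0],
  ],
)

```text
clock: 24.2
eef_pos: [661.8, -28.4, 81.0]
eef_rot: [3.141, -0.002, -0.0]
wrist_force: [0.9, -0.5, -3.7]
finger_gap: 57.8
finger_force: 40.0
```

```bash
python3 -c "
from h import *
go((661,-28,76.4,0));flasks('top2')
flasks(None,100,120,(535,725,-78,113))"
```

```text
at [661.8 -28.4  81. ] rot [ 3.141e+00 -2.000e-03 -0.000e+00] t 24.2 gap 57.8 F [ 0.9 -0.5 -3.7]
(661, -28, 76.4, 0) -> [-0.0008 -0.0004  0.0046] -0.0002
flask 552.2 -398.3 r 29.8 n 496 z 65.6
flask 691.5 75.6 r 28.8 n 372 z 111.0
```

move_arm(
  moves=[
    [0,0,0.001,0],
    [0,0,0.002,0],
    [0,0,0.003,0],
    [0,0,0.004,0],
    [0,0,0.0045,0],
    [0,0,0.0045,0],
  ],
)

```text
clock: 24.9
eef_pos: [661.4, -28.3, 76.5]
eef_rot: [3.142, -0.0, -0.0]
wrist_force: [-6.3, 0.2, 5.4]
finger_gap: 57.1
finger_force: 40.0
```

move_arm(
  moves=[
    [0,0,0,0],
    [0,0,0,0],
    [0,0,0,0],
    [0,0,0,0],
    [0,0,-0.03,0],
    [0,0,-0.07,0],
    [0,0,-0.11,0],
    [0,0,-0.125,0],
    [0,0,-0.125,0],
    [0,0,-0.125,0],
  ],
  jaw=0.068,
)

```text
clock: 25.9
eef_pos: [660.9, -28.3, 198.7]
eef_rot: [-3.141, 0.002, -0.0]
wrist_force: [0.1, -0.0, -0.7]
finger_gap: 67.7
finger_force: 0.0
```

```bash
python3 -c "
from h import *
go((552.2,-398.2,200,0));flasks()"
```

```text
at [660.9 -28.3 198.7] rot [-3.141e+00  2.000e-03 -0.000e+00] t 25.9 gap 67.7 F [ 0.1 -0.  -0.7]
(552.2, -398.2, 200, 0) -> [-0.1086  0.3699 -0.0011] -0.0003
flask 552.2 -396.9 r 29.8 n 496 z 65.5
```

move_arm(
  moves=[
    [-0.1086,0.3695,0,0],
    [-0.1086,0.3695,0,0],
    [-0.1086,0.3695,0,0],
    [-0.1086,0.3695,0,0],
    [-0.1086,0.3695,0,0],
    [-0.1086,0.3695,0,0],
    [-0.1086,0.3695,0,0],
    [-0.1086,0.3695,0,0],
    [-0.1086,0.3695,0,0],
    [-0.1086,0.3695,0,0],
    [-0.1086,0.3695,0,0],
  ],
  jaw=0.09,
)

```text
clock: 27.05
eef_pos: [553.0, -396.6, 199.4]
eef_rot: [-3.14, 0.001, 0.001]
wrist_force: [-0.1, -0.0, 0.1]
finger_gap: 90.0
finger_force: 0.0
```

```bash
python3 -c "
from h import *
go((552.2,-397.9,30,0));flasks('top3')
flasks(None,95,125,(535,725,-78,113))"
```

```text
at [ 553.  -396.6  199.4] rot [-3.14e+00  1.00e-03  1.00e-03] t 27.1 gap 90.0 F [-0.1 -0.   0.1]
(552.2, -397.9, 30, 0) -> [-0.0006  0.0015  0.1694] 0.0008
flask 550.6 -396.5 r 28.9 n 188 z 65.4
flask 691.9 74.9 r 29.3 n 526 z 110.7
flask 659.8 -28.2 r 28.9 n 526 z 110.5
```

View pics/top3.png

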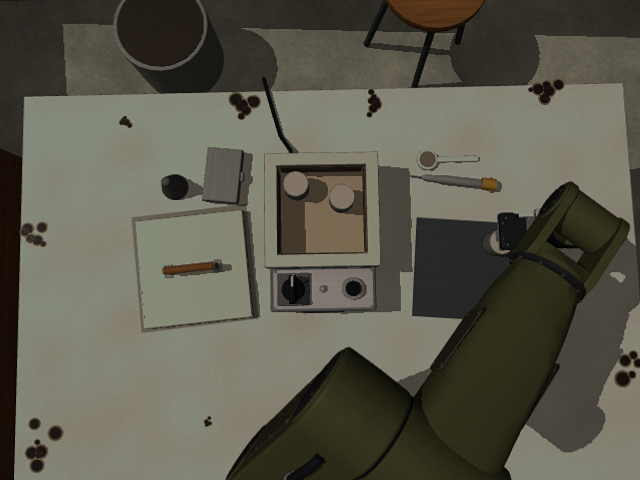

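Two flasks stand upright in the chamber at (296,185) and (342,197). The first was knocked to about (692,75), where it is still clear of the wall and the other flask. Fetching the third.

move_arm(
  moves=[
    [0,0,0,0],
    [0,0.001,0.04,0],
    [0,0.001,0.08,0],
    [0,0.001,0.12,0],
    [0,0.001,0.15,0],
    [0,0.001,0.169,0],
    [0,0.001,0.169,0],
    [0,0.001,0.169,0],
  ],
)

```text
clock: 27.95
eef_pos: [553.2, -398.7, 32.3]
eef_rot: [3.141, -0.001, 0.0]
wrist_force: [0.7, -0.8, 0.2]
finger_gap: 90.0
finger_force: 0.0
```

move_arm(
  moves=[
    [0,0,0,0],
    [0,0,0,0],
    [0,0,0,0],
    [0,0,0,0],
    [0,0,0,0],
    [0,0,0,0],
  ],
  jaw=0.03,
)

```text
clock: 28.55
eef_pos: [552.8, -398.9, 31.8]
eef_rot: [3.141, -0.0, -0.0]
wrist_force: [-0.4, 1.1, 4.1]
finger_gap: 57.3
finger_force: 40.0
```

move_arm(
  moves=[
    [0,0,-0.02,0],
    [0,0,-0.06,0],
    [0,0,-0.1,0],
    [0,0,-0.14,0],
    [0,0,-0.17,0],
    [0,0,-0.17,0],
    [0,0,-0.17,0],
  ],
)

```text
clock: 29.25
eef_pos: [552.4, -398.6, 200.1]
eef_rot: [-3.141, 0.001, -0.0]
wrist_force: [-0.1, -0.6, -4.0]
finger_gap: 57.4
finger_force: 40.0
```

```bash
python3 -c "
from h import *
go((582,17,200,0))"
```

```text
at [ 552.4 -398.6  200.1] rot [-3.141e+00  1.000e-03 -0.000e+00] t 29.2 gap 57.4 F [-0.1 -0.6 -4. ]
(582, 17, 200, 0) -> [ 2.950e-02 -4.156e-01  4.000e-04] -0.0002
```

move_arm(
  moves=[
    [0.002,-0.025,0,0],
    [0.005,-0.065,0,0],
    [0.007,-0.105,0,0],
    [0.01,-0.145,0,0],
    [0.013,-0.185,0,0],
    [0.016,-0.225,0,0],
    [0.019,-0.265,0,0],
    [0.022,-0.305,0,0],
    [0.025,-0.345,0,0],
    [0.028,-0.38,0,0],
    [0.0295,-0.405,0,0],
    [0.0295,-0.4156,0,0],
  ],
)

```text
clock: 30.45
eef_pos: [581.4, 18.9, 198.9]
eef_rot: [-3.141, 0.004, 0.002]
wrist_force: [-0.1, 1.1, -2.7]
finger_gap: 57.6
finger_force: 40.0
```

move_arm(
  moves=[
    [0,0,0,0],
    [0,0,0,0],
    [0,0,0.03,0],
    [0,0,0.06,0],
    [0,0,0.09,0],
    [0,0,0.11,0],
    [0,0,0.117,0],
    [0,0,0.119,0],
    [0,0,0.12,0],
    [0,0,0.12,0],
    [0,0,0.12,0],
  ],
)

```text
clock: 31.55
eef_pos: [582.7, 16.7, 82.3]
eef_rot: [3.141, -0.001, -0.0]
wrist_force: [0.3, 0.9, -4.0]
finger_gap: 57.4
finger_force: 40.0
```

```bash
python3 -c "
from h import *
go((582,17,76.8,0))"
```

```text
at [582.7  16.7  82.3] rot [ 3.141e+00 -1.000e-03 -0.000e+00] t 31.6 gap 57.4 F [ 0.3  0.9 -4. ]
(582, 17, 76.8, 0) -> [-0.0007 -0.0003  0.0055] -0.0002
```

move_arm(
  moves=[
    [0,0,0.001,0],
    [0,0,0.002,0],
    [0,0,0.003,0],
    [0,0,0.004,0],
    [0,0,0.0053,0],
    [0,0,0.0053,0],
  ],
)

```text
clock: 32.15
eef_pos: [582.3, 16.8, 76.8]
eef_rot: [3.142, -0.0, -0.0]
wrist_force: [-4.5, -1.2, 4.2]
finger_gap: 57.6
finger_force: 40.0
```

move_arm(
  moves=[
    [0,0,0,0],
    [0,0,0,0],
    [0,0,0,0],
    [0,0,0,0],
    [0,0,-0.03,0],
    [0,0,-0.07,0],
    [0,0,-0.11,0],
    [0,0,-0.15,0],
    [0,0,-0.175,0],
    [0,0,-0.175,0],
    [0,0,-0.175,0],
  ],
  jaw=0.068,
)

```text
clock: 33.25
eef_pos: [582.2, 16.8, 250.8]
eef_rot: [3.142, 0.0, -0.0]
wrist_force: [0.1, -0.2, -0.4]
finger_gap: 68.0
finger_force: 0.0
```

```bash
python3 -c "
from h import *
c=cam('top','top4');P=cloud(c)
H=P[240:290,150:245].reshape(-1,3);H=H[(H[:,2]>70)&(H[:,2]<95)];print(len(H),H.mean(0),cv2.minAreaRect(H[:,:2].astype(np.float32)))
L=P[200:340,125:265].reshape(-1,3);L=L[(L[:,2]>18)&(L[:,2]<36)];print(len(L),cv2.minAreaRect(L[:,:2].astype(np.float32)))
go((510.3,327.2,250,1.659))"
```

```text
375 [508.98632017 326.29445149  75.22127267] ((509.09649658203125, 326.2977294921875), (17.547697067260742, 119.53170776367188), 4.6615214347839355)
11396 ((525.4031372070312, 328.13427734375), (289.4263610839844, 259.07257080078125), 4.87531852722168)
at [581.9  16.8 249.9] rot [-3.142e+00  2.000e-03 -0.000e+00] t 33.3 gap 67.9 F [ 0.1 -0.2  0.2]
(510.3, 327.2, 250, 1.659) -> [-7.170e-02 -3.104e-01  1.000e-04] -1.6592
```

move_arm(
  moves=[
    [-0.0717,-0.3104,0,-1.659],
    [-0.0717,-0.3104,0,-1.659],
    [-0.0717,-0.3104,0,-1.659],
    [-0.0717,-0.3104,0,-1.659],
    [-0.0717,-0.3104,0,-1.659],
    [-0.0717,-0.3104,0,-1.659],
    [-0.0717,-0.3104,0,-1.659],
    [-0.0717,-0.3104,0,-1.659],
    [-0.0717,-0.3104,0,-1.659],
    [-0.0717,-0.3104,0,-1.659],
    [-0.0717,-0.3104,0,-1.659],
    [-0.0717,-0.3104,0,-1.659],
  ],
  jaw=0.06,
)

```text
clock: 34.5
eef_pos: [510.3, 327.0, 249.6]
eef_rot: [-3.139, 0.001, 1.662]
wrist_force: [0.2, 0.6, -0.2]
finger_gap: 59.9
finger_force: 0.0
```

```bash
python3 -c "
from h import *
go((510.3,327.2,49,1.659))
flasks('top5',95,125,(535,725,-78,113))"
```

```text
at [510.3 327.  249.6] rot [-3.139e+00  1.000e-03  1.662e+00] t 34.5 gap 59.9 F [ 0.2  0.6 -0.2]
(510.3, 327.2, 49, 1.659) -> [0.0004 0.0004 0.2006] 0.0026
flask 691.6 75.7 r 29.1 n 528 z 110.7
flask 659.6 -27.9 r 28.9 n 527 z 110.8
flask 580.8 16.8 r 28.9 n 528 z 111.0
```

move_arm(
  moves=[
    [0,0,0,0],
    [0,0,0.05,0],
    [0,0,0.1,0],
    [0,0,0.15,0],
    [0,0,0.18,0],
    [0,0,0.2,0],
    [0,0,0.2,0],
    [0,0,0.2,0],
  ],
)

```text
clock: 35.35
eef_pos: [510.9, 327.3, 51.7]
eef_rot: [3.141, -0.0, 1.657]
wrist_force: [0.0, 0.0, 0.3]
finger_gap: 59.9
finger_force: 0.0
```

```bash
python3 -c "
from h import *
go((510.3,327.2,49,1.659))"
```

```text
at [510.9 327.3  51.7] rot [ 3.141 -0.     1.657] t 35.4 gap 59.9 F [0.  0.  0.3]
(510.3, 327.2, 49, 1.659) -> [-0.0001 -0.0006  0.0027] -0.002
```

View pics/top5.png

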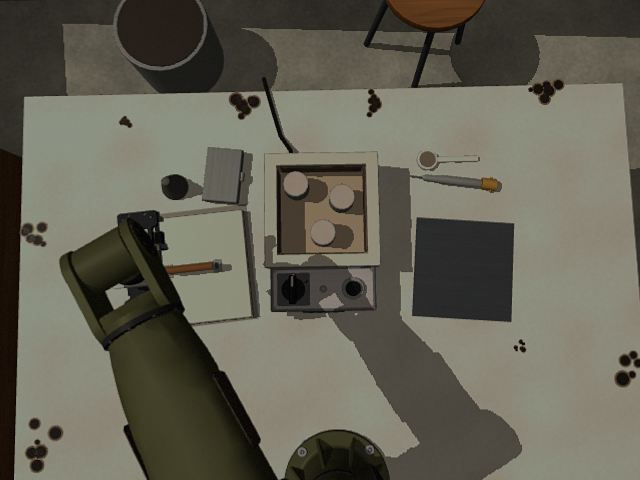

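All three flasks stand upright and apart at (296,185), (342,197) and (323,232), and the mat on the right is empty. Regripping the lid.

move_arm(
  moves=[
    [0,0,0.0025,0],
    [0,0,0.0025,0],
    [0,0,0.0025,0],
    [0,0,0.0025,0],
    [0,0,0.0025,0],
    [0,0,0.0025,0],
    [0,0,0.0025,0],
    [0,0,0.0025,0],
  ],
  jaw=0,
  squeeze=55,
)

```text
clock: 36.15
eef_pos: [510.6, 327.2, 48.8]
eef_rot: [-3.142, -0.0, 1.659]
wrist_force: [-0.8, -1.5, 3.2]
finger_gap: 16.9
finger_force: 55.0
```

move_arm(
  moves=[
    [0,0,-0.02,0],
    [0,0,-0.05,0],
    [0,0,-0.09,0],
    [0,0,-0.13,0],
    [0,0,-0.17,0],
    [0,0,-0.2,0],
    [0,0,-0.22,0],
    [0,0,-0.228,0],
    [0,0,-0.228,0],
    [0,0,-0.228,0],
  ],
)

```text
clock: 37.15
eef_pos: [510.3, 327.0, 274.7]
eef_rot: [-3.139, 0.001, 1.659]
wrist_force: [1.2, -0.5, -7.9]
finger_gap: 16.9
finger_force: 55.0
```

```bash
python3 -c "
from h import *
go((631,17.3,277,1.569))"
```

```text
at [510.3 327.  274.7] rot [-3.139e+00  1.000e-03  1.659e+00] t 37.1 gap 16.9 F [ 1.2 -0.5 -7.9]
(631, 17.3, 277, 1.569) -> [-0.3191  0.093  -0.0022] 0.0898
```

move_arm(
  moves=[
    [-0.03,0.009,0,0.01],
    [-0.07,0.02,0,0.02],
    [-0.11,0.032,0,0.04],
    [-0.15,0.044,0,0.06],
    [-0.19,0.055,0,0.08],
    [-0.23,0.067,0,0.09],
    [-0.265,0.077,0,0.09],
    [-0.295,0.086,0,0.09],
    [-0.312,0.091,0,0.09],
    [-0.3191,0.093,0,0.09],
    [-0.3191,0.093,0,0.09],
    [-0.3191,0.093,0,0.09],
  ],
)

```text
clock: 38.35
eef_pos: [631.0, 18.8, 276.4]
eef_rot: [-3.141, -0.0, 1.57]
wrist_force: [-0.7, -0.2, -7.2]
finger_gap: 16.7
finger_force: 55.0
```

move_arm(
  moves=[
    [0,0,0,0],
    [0,0,0.02,0],
    [0,0,0.04,0],
    [0,0,0.06,0],
    [0,0,0.075,0],
    [0,0,0.085,0],
    [0,0,0.09,0],
    [0,0,0.09,0],
    [0,0,0.09,0],
  ],
)

```text
clock: 39.25
eef_pos: [631.6, 17.7, 187.5]
eef_rot: [3.14, 0.0, 1.569]
wrist_force: [0.1, -0.4, -5.9]
finger_gap: 16.7
finger_force: 55.0
```

```bash
python3 -c "
from h import *
go((631.5,17.3,178,1.569))"
```

```text
at [631.6  17.7 187.5] rot [3.14  0.    1.569] t 39.2 gap 16.7 F [ 0.1 -0.4 -5.9]
(631.5, 17.3, 178, 1.569) -> [-0.0004 -0.0001  0.0095] -0.0001
```

move_arm(
  moves=[
    [-0.0003,0,0.003,0],
    [-0.0003,0,0.006,0],
    [-0.0003,0,0.008,0],
    [-0.0003,0,0.009,0],
    [-0.0003,0,0.009,0],
    [-0.0003,0,0.009,0],
  ],
)

```text
clock: 39.85
eef_pos: [631.4, 17.2, 178.8]
eef_rot: [3.141, 0.0, 1.569]
wrist_force: [-5.4, -0.1, 3.3]
finger_gap: 17.3
finger_force: 55.0
```

move_arm(
  moves=[
    [0,0,0,0],
    [0,0,0,0],
    [0,0,0,0],
    [0,0,0,0],
    [0,0,-0.03,0],
    [0,0,-0.07,0],
    [0,0,-0.09,0],
    [0,0,-0.09,0],
  ],
  jaw=0.05,
)

```text
clock: 40.65
eef_pos: [632.2, 17.2, 271.0]
eef_rot: [3.136, 0.0, 1.569]
wrist_force: [-0.4, -0.3, 0.4]
finger_gap: 49.6
finger_force: 0.0
```

```bash
python3 -c "
from h import *
go((455,85,251,3.1416),(455,85,121.5,3.1416))"
```

```text
at [632.2  17.2 271. ] rot [3.136 0.    1.569] t 40.6 gap 49.6 F [-0.4 -0.3  0.4]
(455, 85, 251, 3.1416) -> [ 0.0674 -0.1775  0.019 ] -1.5728
(455, 85, 121.5, 3.1416) -> [ 0.0675 -0.1782  0.1485] -1.5728
```

move_arm(
  moves=[
    [0.0675,-0.1765,0.019,-1.573],
    [0.0675,-0.1765,0.019,-1.573],
    [0.0675,-0.1765,0.019,-1.573],
    [0.0675,-0.1765,0.019,-1.573],
    [0.0675,-0.1765,0.019,-1.573],
    [0.0675,-0.1765,0.019,-1.573],
    [0.0675,-0.1765,0.019,-1.573],
    [0.0675,-0.1765,0.019,-1.573],
    [0.0675,-0.1765,0.019,-1.573],
    [0.0675,-0.1765,0.019,-1.573],
    [0.0675,-0.1765,0.019,-1.573],
    [0.0675,-0.1765,0.019,-1.573],
  ],
)

```text
clock: 41.85
eef_pos: [454.6, 85.0, 247.5]
eef_rot: [-3.141, -0.001, -3.14]
wrist_force: [0.1, -0.4, 0.1]
finger_gap: 49.8
finger_force: 0.0
```

```bash
python3 -c "
from h import *
go((455,85,121.5,3.1416))
c=cam('top','top6');P=cloud(c);P0=np.load('top0.npy');P1=np.load('top1.npy')
def lid(P):
    m=(P[...,2]>145)&(P[...,2]<166)&(P[...,0]>560)&(P[...,0]<790)&(abs(P[...,1]-17)<160); return P[m]
for n,p in (('old',P0),('new',P)):
    Q=lid(p); h=p[185:222,275:372].reshape(-1,3);h=h[h[:,2]>202]
    print(n,'top z',np.median(Q[:,2]),'xmax',np.percentile(Q[:,0],99.5),'y',np.percentile(Q[:,1],[.5,99.5]),'handle',cv2.minAreaRect(h[:,:2].astype(np.float32)))
cv2.imwrite('pics/lid.png',cv2.resize(c['frame'][130:325,240:405],None,fx=3,fy=3))
"
```

```text
at [454.6  85.  247.5] rot [-3.141e+00 -1.000e-03 -3.140e+00] t 41.9 gap 49.8 F [ 0.1 -0.4  0.1]
(455, 85, 121.5, 3.1416) -> [-0.0006 -0.      0.126 ] 0.0013
old top z 155.68113698638854 xmax 758.2987268309415 y [-110.64655735  144.10592631] handle ((630.4628295898438, 16.879798889160156), (118.53091430664062, 17.344335556030273), 89.85011291503906)
new top z 155.67100549099916 xmax 758.0457750968602 y [-110.46293124  144.40187739] handle ((630.0755615234375, 16.98487091064453), (118.28284454345703, 17.717266082763672), 89.73906707763672)
```

View pics/lid.png

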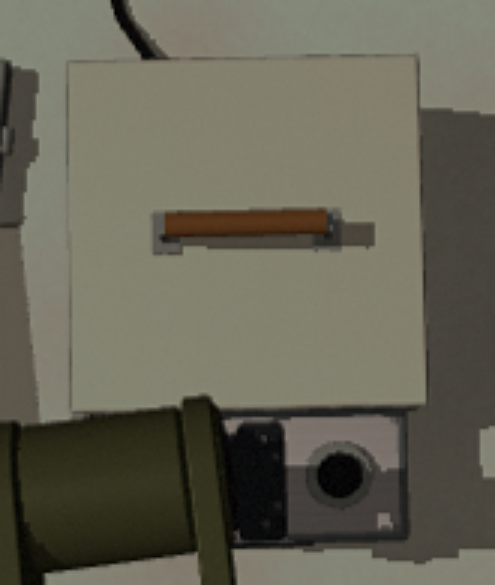

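The lid is back flat within 0.5 mm and 0.2° of where it started, with its handle at (245,222) in the crop. Now the isolator goes on, turning clockwise (+60° about the tool's z).

move_arm(
  moves=[
    [0,0,0.04,0],
    [0,0,0.08,0],
    [0,0,0.11,0],
    [0,0,0.126,0],
    [0,0,0.126,0],
    [0,0,0.126,0],
  ],
)

```text
clock: 42.5
eef_pos: [455.1, 85.1, 123.0]
eef_rot: [-3.142, -0.0, 3.14]
wrist_force: [-0.4, 0.6, -0.2]
finger_gap: 50.3
finger_force: 0.0
```

move_arm(
  moves=[
    [0,0,0,0],
    [0,0,0,0],
    [0,0,0,0],
    [0,0,0,0],
    [0,0,0,0],
    [0,0,0,0],
    [0,0,0,0],
  ],
  jaw=0.0,
  squeeze=40,
)

```text
clock: 43.2
eef_pos: [455.0, 85.3, 122.8]
eef_rot: [3.141, 0.0, 3.142]
wrist_force: [-0.9, 2.8, 2.6]
finger_gap: 14.7
finger_force: 40.0
```

move_arm(
  moves=[
    [0,0,0,0.13],
    [0,0,0,0.26],
    [0,0,0,0.39],
    [0,0,0,0.52],
    [0,0,0,0.65],
    [0,0,0,0.78],
    [0,0,0,0.91],
    [0,0,0,1.047],
    [0,0,0,1.047],
    [0,0,0,1.047],
    [0,0,0,1.047],
  ],
)

```text
clock: 44.3
eef_pos: [455.3, 85.6, 122.8]
eef_rot: [3.14, -0.0, 2.095]
wrist_force: [1.1, 5.5, 1.1]
finger_gap: 14.7
finger_force: 40.0
```

move_arm(
  moves=[
    [0,0,0,0],
    [0,0,0,0],
    [0,0,0,0],
    [0,0,0,0],
    [0,0,-0.04,0],
    [0,0,-0.08,0],
    [0,0,-0.08,0],
    [0,0,-0.08,0],
  ],
  jaw=0.05,
)

```text
clock: 45.1
eef_pos: [455.1, 85.0, 202.8]
eef_rot: [3.141, 0.001, 2.095]
wrist_force: [-0.3, 0.1, -0.9]
finger_gap: 50.0
finger_force: 0.0
```

```bash
python3 -c "
from h import *
c=cam('wrist','w3')
P=np.load('top0.npy');Q=P[275:302,340:368].reshape(-1,3);h=Q[Q[:,2]>115]
print(len(h),cv2.minEnclosingCircle(h[:,:2].astype(np.float32)),np.median(h,0))
go((452.5,-49,160,2.094),(452.5,-49,125,2.094))"
```

```text
209 ((453.3270568847656, -46.51747131347656), 23.977489471435547) [453.3005083  -47.06760414 121.95467036]
at [454.6  85.  201.8] rot [-3.141 -0.     2.095] t 45.1 gap 49.8 F [-0.2 -0.1 -0. ]
(452.5, -49, 160, 2.094) -> [-0.115  -0.0688  0.0419] 0.0008
(452.5, -49, 125, 2.094) -> [-0.115  -0.0688  0.0769] 0.0008
```

View pics/w3.png

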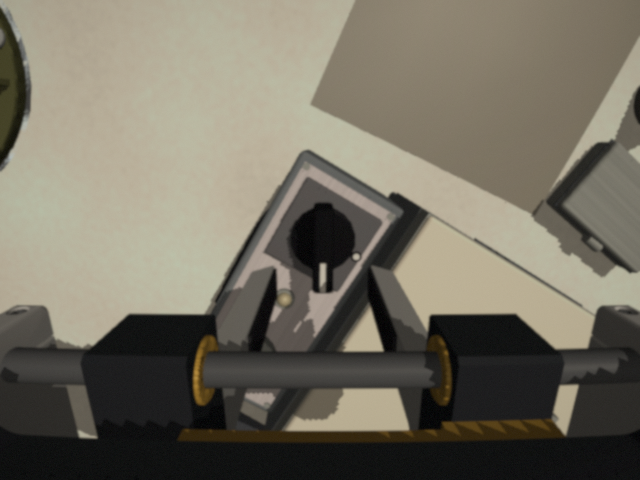

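The isolator is on again: its bar at (323,245) looks identical to the starting view. Now the start button, with fingers shut.

move_arm(
  moves=[
    [-0.114,-0.069,0,0],
    [-0.114,-0.069,0,0],
    [-0.114,-0.069,0,0],
    [-0.114,-0.069,0.02,0],
    [-0.114,-0.069,0.05,0],
    [-0.114,-0.069,0.07,0],
    [-0.114,-0.069,0.075,0],
    [-0.114,-0.069,0.075,0],
    [-0.114,-0.069,0.075,0],
  ],
  jaw=0,
)

```text
clock: 46.05
eef_pos: [452.6, -48.2, 128.2]
eef_rot: [3.141, 0.0, 2.095]
wrist_force: [-0.1, 0.3, 0.2]
finger_gap: 0.3
finger_force: 0.0
```

```bash
python3 -c "
from h import *
go((453,-48,115,2.094))"
```

```text
at [452.6 -48.2 128.2] rot [3.141 0.    2.095] t 46.0 gap 0.3 F [-0.1  0.3  0.2]
(453, -48, 115, 2.094) -> [-0.0001  0.0005  0.0132] 0.001
```

move_arm(
  moves=[
    [0,0,0.003,0],
    [0,0,0.006,0],
    [0,0,0.008,0],
    [0,0,0.01,0],
    [0,0,0.01,0],
    [0,0,0.01,0],
  ],
)

```text
clock: 46.65
eef_pos: [452.5, -48.2, 117.9]
eef_rot: [3.141, 0.0, 2.095]
wrist_force: [1.4, -0.2, 3.5]
finger_gap: 0.4
finger_force: 1.9
```

move_arm(
  moves=[
    [0,0,0.001,0],
    [0,0,0.002,0],
    [0,0,0.003,0],
    [0,0,0.003,0],
    [0,0,0.003,0],
  ],
)

```text
clock: 47.15
eef_pos: [452.7, -48.2, 115.9]
eef_rot: [3.141, 0.001, 2.095]
wrist_force: [-5.5, 2.2, 20.7]
finger_gap: 0.3
finger_force: 10.3
```

Force jumped from 3.5 to 21 N at about 6 mm of travel, so the button has bottomed. Releasing and checking.

move_arm(
  moves=[
    [0,0,0,0],
    [0,0,-0.01,0],
    [0,0,-0.05,0],
    [0,0,-0.1,0],
    [0,0,-0.15,0],
    [0.05,0.1,-0.2,0],
    [0.1,0.15,-0.2,0],
    [0.1,0.2,-0.2,0],
    [0.1,0.2,-0.2,0],
    [0.1,0.2,-0.2,0],
  ],
)

```text
clock: 48.15
eef_pos: [576.2, 141.1, 314.1]
eef_rot: [-3.14, -0.001, 2.096]
wrist_force: [-0.2, -1.0, -0.3]
finger_gap: 0.3
finger_force: 0.0
```

```bash
python3 -c "
from h import *
c=cam('scene','s9')
go()"
```

```text
at [577.4 143.2 313.7] rot [-3.140e+00 -1.000e-03  2.098e+00] t 48.2 gap 0.8 F [2.2 2.5 0.9]
```

View pics/s9.png

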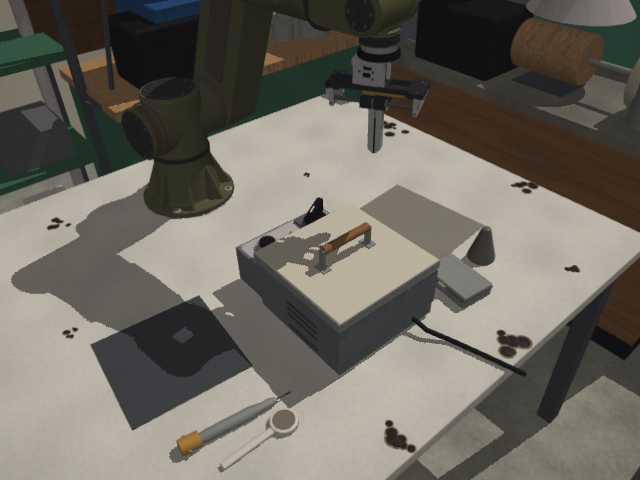

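The lid is on squarely at (345,265), the isolator at (315,210) is on, the button at (267,243) is up, and the bystander items have not moved. Handing in.

move_arm(
  moves=[
    [0,0,0,0],
    [0,0,0,0],
    [0,0,0,0],
    [0,0,0,0],
  ],
)

```text
clock: 48.6
eef_pos: [575.1, 137.6, 315.0]
eef_rot: [3.141, 0.0, 2.094]
wrist_force: [-0.6, 0.2, 0.3]
finger_gap: 0.6
finger_force: 0.0
```

```bash
python3 -c "
from h import *
print(manip.sign_off())"
```

```text
the job is handed in; nothing more can be done
None
```

Job handed in at about 49 s, verdict not shown: three flasks stand upright and apart in the kiln, the lid is back within 0.5 mm, the isolator was off throughout and is on again, and the start button was pressed fully and released.

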